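# Release the toggle clamp and slide the finished thrust bearing out of its fixture

## Robot

A 6-joint arm with a two-finger parallel gripper is mounted at the origin on a cart in front of the work surface, level with it; the furniture and walls round the work are solid. World frame = base frame: x ahead of the robot, y to its left, z up, the work surface at z = 0. Lengths are in mm, angles in rad, forces in N, time in s.
With the tool pointing down it reaches from about 275 to 750 mm from the base axis. Payload 10.2 kg.
Tool frame: the origin (TCP) lies at the very end of the fingers, on their centre line; the grasp point (between the pads) lies 19 mm behind it; z points along the fingers, y is the line along which they close (so a half turn about z gives the same grasp; the last joint's range is limited). The gripper opens to 85 mm and grips with 20 to 120 N. Pads are 22 mm wide; open, the fingers measure 114 mm over their backs; the gripper's body (76 mm by 85 mm) begins 54 mm behind the grasp point. The pads swing forward as they close: fully open they stand 13 mm farther back than shut.
Start: joints at [-1.497, 0.313, 1.498, -0, 1.331, -0.223], TCP at [153.529, -502.056, 231.294] pointing down, gripper open.
Joint ranges: [-2.94, 2.94], [-0.97, 2.17], [0.19, 2.56], [-1.23, 4.37], [0.02, 3.11], [-2.88, 2.88]. Speed limits (rad/s): [2.39, 2.39, 3.01, 3.14, 3.14, 3.14].

## Interface

Orientations are given as a unit quaternion [w, x, y, z].
In Python, from rig import * gives the robot as it stands. The module is installed in compiled form; this text tells all that it offers.
- The arm moves only by the shell command python3 -m crank 'ROWS' [FORCE]. ROWS is JSON, a list that holds one entry, the list of rows, each a list of 7 numbers: the shift along the tool's x, y, z in units of 25 mm (1.0 is 25 mm), then the turn, a rotation vector about the tool's x, y, z in units of 8 degrees (1.0 is 8 degrees), then the finger opening in mm, from 0 to 85.4. A call has exactly 8 rows; each row shifts and turns the commanded pose from where the row before left it, along the tool's axes as they then stand; what a row does not reach is not made up. A row lasts 1/10 s, in which the tool goes at most 50 mm and 8.59 degrees, less where a joint would pass 70% of its speed; a pose out of reach is approached as far as the arm can. A call is refused whole if a number of a shift passes 1 or a number of a turn 1, either way. A call with a gripper value outside its range is refused whole. The fingers move at their own pace and stop on an object; FORCE is the grip in N (left out, the last holds). Time passes only in rows, so rows that do not move let the fingers close, or fill a call up. It gives the time, the measured TCP pose, the force, the opening and the grip force at its end, in the units of the state.
- sense(): the state, without advancing time (a new reading comes with each control period).
- capture(name): name is "side" or "top" or "wrist"; returns the picture (400x640x3 uint8, blue, green, red); there is no depth.
- camera_model(name): a dict with "fx", "fy", "cx", "cy" (pixels), "k1" (the pictures are not rectified: a ray, as slopes to the right and down, at radius r is drawn at 1 + k1 r^2 times it, then the intrinsics apply), "world_from_camera" (4x4, takes a point from camera to world coordinates); the wrist camera has in their place "T_tool_cam" (4x4, takes a point from camera to tool coordinates, whose origin is the TCP and whose axes are the flange's). Camera axes: x right, y up, looking along -z (the intrinsics and any distortion apply to the point x, -y, -z); pixel columns grow to the right and rows downward; lengths in mm; the calibration is good to about 2 mm. A picture is of the moment at which its call begins: read the wrist's pose just before it. camera_model takes no time and is no camera call.
- finish_job(): hands the job in; it is judged then, once.
The state is a dict: "time_s": time; "joints": joint angles; "dq": joint speeds; "tau": joint torques, N m; "eef_pos": TCP position; "ee_rot": TCP orientation; "force": force on the tool from outside, world axes, zero at the start; "wrist_torque": the same for the moment, N m; "grip_width": opening from 0.0 (shut) to 1.0 (fully open); "grip_force": force on a finger pad.
Only numpy, scipy, OpenCV 4.12 (cv2) and the standard library are available. Lean on these libraries where they do the work, as an engineer would, in place of code of your own. Each camera call takes 0.05 s, during which the arm holds its last target. There are 200 camera calls.

## Task

The bronze thrust bearing in the fixture is deburred and can come out. Throw the clamp's red handle over centre and all the way back so that the arm stands up clear of the bearing and stays open; then push the bearing along its channel, from between the two dowel pins, until it lies flat and wholly on the green felt pad. The bearing is soft and freshly lapped, so nudge it lightly (under 15 N), do not grip or lift it, and leave the oil bottle, the caliper and the compressor wheel where they are.

Things in the scene. Friction and masses are not known exactly. Their poses are not given: they have to be found in the camera images.
- fixture: Dark grey fixture plate, screwed down. Origin: on the worktop under the nest's centre. +x: from nest to clamp (away from the robot, give or take 20 degrees); +y: along the channel from nest to felt pad. Its flat top (the bed) is at z = 15 mm and spans x -52..52, y -67..183 mm; a deck 84 mm wide carries the clamp, out to x = 134 mm.
- nest_centre (a point): Where the bearing starts: fixture x = y = 0, on the bed. Two dowel pins 6 mm thick, 7 mm high over the bed, at fixture x = -24 and +24, y = -19.7 mm, stop it towards -y. The gap between them is 42 mm wide and open to -y: closed fingers fit through it behind the bearing. Two guide rails along y, 6 mm high over the bed, leave a channel 59 mm wide (x -29.5..29.5), from y = -19 mm to the pad's end.
- pad_centre (a point): Centre of the green felt pad, at fixture x = 0, y = 130 mm, z = 15 mm. The felt is flush with the bed, as wide as the channel, and lies from y = 88 to 172 mm, where a steel stop bar, 10 mm high over the bed, closes the channel.
- bearing: The workpiece: flat bronze-coloured ring, 56 mm outside, 28 mm bore, 8 mm thick, 0.12 kg, loose. Origin: centre of its underside; z up. It starts on the bed in the nest, within 3 mm of the two pins; the clamp's sprung rubber foot presses on its clamp-side rim with some 12 N until the clamp is released.
- clamp_arm (a joint): Angle (rad) of the clamp's hold-down arm about its fixed pivot (fixture x = 88, z = 54 mm, axis along y). Near 0 (0.03) locked: arm level, reaching 66 mm to -x over the bearing. 1.74 fully open: arm up, leaning 10 degrees back, on its stop. It is not to be lifted directly: only the handle releases it. Beyond 1.4 the arm stays up by itself.
- handle_end (a point): Tip of the red grip, 100 mm from handle_pivot; grip round, 17 mm thick, the outer 70 mm. Locked, it leans 19 degrees to the nest (tip at fixture x 55, z 182 mm). To open, push it to +x, then down: it swings 2.0 rad in the x-z plane until it points to +x, 7 degrees below level (tip x 219, z 38). Needs some 4 N at the tip to go over centre, snaps 30 mm on, then about 1 N.
- handle_pivot (a point): Rivet that joins handle and arm. It moves on a 33 mm arc about the arm's fixed pivot: from fixture x = 87, z = 87 mm (locked) to x = 120, z = 51 mm (open). The arm rises behind a finger that pushes the handle, some 70 to 90 degrees from the handle.
- oil_bottle: White dropper bottle with a yellow spout, 45 mm wide, 136 mm tall, standing beside the clamp. Origin: centre of its underside. Leave it alone.
- wheel: Milled compressor wheel, 49 mm wide, 26 mm tall, on the worktop beside the clamp. Origin: centre of its underside. Leave it alone.
- gauge: Digital caliper, 249 mm long, 66 mm over the jaws, 9 mm high, lying along y between robot and fixture. Origin: centre of its underside. Leave it alone.

How it is judged:
By the outcome, as a careful person would: the job done as asked, in the order asked, and still so for the second after the job is handed in, with the robot touching nothing.
It also fails if it takes over 51 s, if anything falls off the work surface, if the arm or the gripper's body presses on something with over 40 N, if the wrist force passes 120 N, or if a joint passes its speed limit or range.

## Working session

There is one attempt and no reset: what is moved stays moved. The work goes in short steps, Python scripts to look and compute and a shell command to move; the robot and the scene stay as the last step left them, time stands still between calls to the robot, and variables do not carry over. Pictures are saved under pics/ and viewed, at most 10 in all, crops included, and the job is handed in when it is done.

```bash
mkdir -p pics; python3 - <<'E'
from rig import *
import cv2
s=sense();print(s)
for n in("top","side"):
    cv2.imwrite(f"pics/{n}0.png",capture(n));print(n,camera_model(n))
print(camera_model("wrist"))
E
```

```text
{'time_s': 0.0, 'joints': array([-1.49742452e+00,  3.13444085e-01,  1.49848301e+00,  2.20168029e-05,
        1.33097844e+00, -2.23375105e-01]), 'dq': array([ 0.00179436,  0.00158863, -0.00183009,  0.00050837, -0.00082718,
        0.00107283]), 'tau': array([-1.00289275e-03, -4.12261891e+01, -2.59745389e+01, -2.23380748e-04,
        4.12964364e-03, -1.04607957e-05]), 'eef_pos': array([ 153.50177628, -501.77777206,  230.72081025]), 'ee_rot': array([-6.53795990e-04,  9.89013012e-01,  1.47827032e-01,  5.98497081e-05]), 'force': array([0.40675293, 0.30512364, 0.06156729]), 'wrist_torque': array([0.01140234, 0.02137944, 0.06172327]), 'grip_force': 0.0, 'grip_width': 1.0014825985909153}
top {'fx': 501.49998351652806, 'fy': 501.49998351652806, 'cx': 318.83337336059924, 'cy': 203.79772029638514, 'k1': -0.005018596053801014, 'world_from_camera': array([[-1.75345839e-02,  9.81662188e-01, -1.89820673e-01,
         3.19490515e+02],
       [-9.99656632e-01, -2.09097289e-02, -1.57924168e-02,
        -1.53103464e+01],
       [-1.94719172e-02,  1.89478581e-01,  9.81691760e-01,
         1.19729817e+03
[... 376 characters left out ...]
8.80896058e-01,
        -7.42703188e+02],
       [-2.29166254e-02,  8.84378542e-01,  4.66207488e-01,
         5.31653325e+02],
       [ 0.00000000e+00,  0.00000000e+00,  0.00000000e+00,
         1.00000000e+00]])}
{'fx': 278.3320158991618, 'fy': 278.3320158991618, 'cx': 316.42285024039836, 'cy': 202.47693088614054, 'k1': -0.04949564234007426, 'T_tool_cam': array([[-1.50222386e-03,  9.54977559e-01,  2.96674242e-01,
         7.58299646e+01],
       [ 9.99998567e-01,  1.20289306e-03,  1.19149485e-03,
         2.78742245e-01],
       [ 7.80983457e-04,  2.96675606e-01, -9.54977997e-01,
        -1.43039456e+02],
       [ 0.00000000e+00,  0.00000000e+00,  0.00000000e+00,
         1.00000000e+00]])}
```

View pics/top0.png

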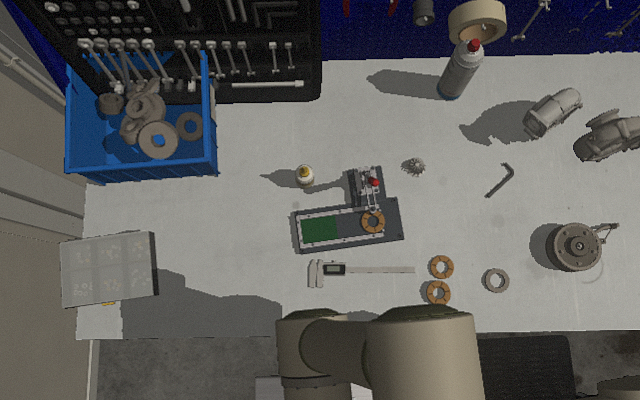

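View pics/side0.png

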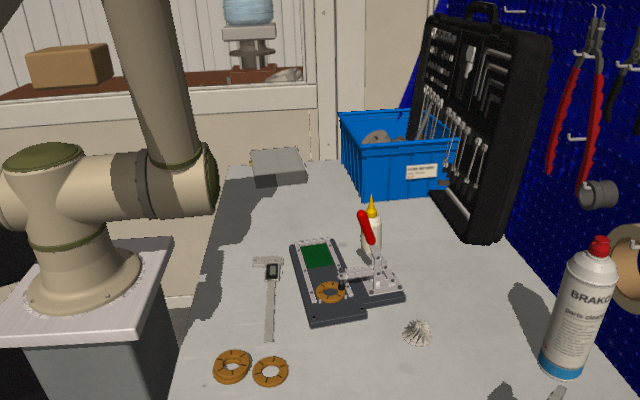

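The top view shows the bearing at (372,221), the pad at (320,229), the red handle at (374,182), the bottle at (305,175), the wheel at (413,166) and the caliper along row 270. The side view agrees: bearing at (330,292), pad at (317,255), handle at (366,227).

```bash
cat >h.py <<'E'
from rig import *
import cv2, numpy as np
from scipy.spatial.transform import Rotation as R
def ray(n,p):
    m=camera_model(n);T=m["world_from_camera"]
    d=np.array([(p[0]-m["cx"])/m["fx"],(p[1]-m["cy"])/m["fy"]]);u=d.copy()
    for _ in range(20):u=d/(1+m["k1"]*(u@u))
    return T[:3,3],T[:3,:3]@np.array([u[0],-u[1],-1])
def onz(n,p,z):
    o,d=ray(n,p);return o+d*(z-o[2])/d[2]
def mask(img,lo,hi,roi):
    h=cv2.cvtColor(img,cv2.COLOR_BGR2HSV);m=cv2.inRange(h,lo,hi)
    k=np.zeros_like(m);x0,y0,x1,y1=roi;k[y0:y1,x0:x1]=255
    return m&k
def big(m):
    c,_=cv2.findContours(m,cv2.RETR_EXTERNAL,cv2.CHAIN_APPROX_NONE);return max(c,key=cv2.contourArea)
def tool():
    s=sense();q=s["ee_rot"];return s["eef_pos"],R.from_quat([q[1],q[2],q[3],q[0]])
E
cat >m.py <<'E'
from h import *
t,s=cv2.imread("pics/top0.png"),cv2.imread("pics/side0.png")
for n,i,rg,rb,rr in(("top",t,(285,200,345,255),(355,205,390,240),(355,165,390,200)),("side",s,(295,235,340,275),(310,275,350,310),(350,200,380,250))):
    g=big(mask(i,(45,80,20),(85,255,255),rg));W=np.array([onz(n,p,15)[:2] for p in g[:,0].astype(float)],np.float32)
    r=cv2.minAreaRect(W);print(n,"pad",r)
    b=big(mask(i,(8,90,60),(25,255,255),rb));W=np.array([onz(n,p,23)[:2] for p in b[:,0].astype(float)],np.float32)
    print("bearing",cv2.minEnclosingCircle(W),cv2.minAreaRect(W))
    m=mask(i,(0,150,60),(6,255,255),rr)|mask(i,(174,150,60),(180,255,255),rr)
    c=big(m);print("red",cv2.minAreaRect(c),c[:,0].min(0),c[:,0].max(0))
print("bottle top",onz("top",(304,170),130),"wheel",onz("top",(413,166),15))
f=big(mask(t,(0,0,0),(180,110,110),(286,160,410,256)))
W=np.array([onz("top",p,15)[:2] for p in f[:,0].astype(float)],np.float32);print(cv2.minAreaRect(W))
v=np.vstack([cv2.resize(t[150:290,280:440],(640,560),interpolation=3)]);cv2.imwrite("pics/c.png",v)
E
python3 m.py
```

```text
top pad ((486.97021484375, 4.693855285644531), (56.67546844482422, 82.26142883300781), 7.048855304718018)
bearing ((502.4661865234375, -122.87137603759766), 28.036725997924805) ((501.32879638671875, -122.62181091308594), (54.471744537353516, 50.2300910949707), 88.79544067382812)
red ((375.5, 182.0), (6.0, 5.0), 90.0) [373 179] [378 185]
side pad ((485.5078430175781, 6.141685485839844), (57.72276306152344, 82.93701171875), 7.444375991821289)
bearing ((500.5879821777344, -126.76045227050781), 31.831832885742188) ((498.8301696777344, -127.54342651367188), (55.02716064453125, 61.384552001953125), 24.825822830200195)
red ((366.0172424316406, 226.7930908203125), (36.39628601074219, 9.099071502685547), 68.19859313964844) [357 210] [374 244]
bottle top [602.19985443  33.13282469 130.        ] wheel [ 636.69288319 -226.58534675   15.        ]
((545.8402709960938, -51.821258544921875), (209.29075622558594, 265.356689453125), 7.0191168785095215)
```

View pics/c.png

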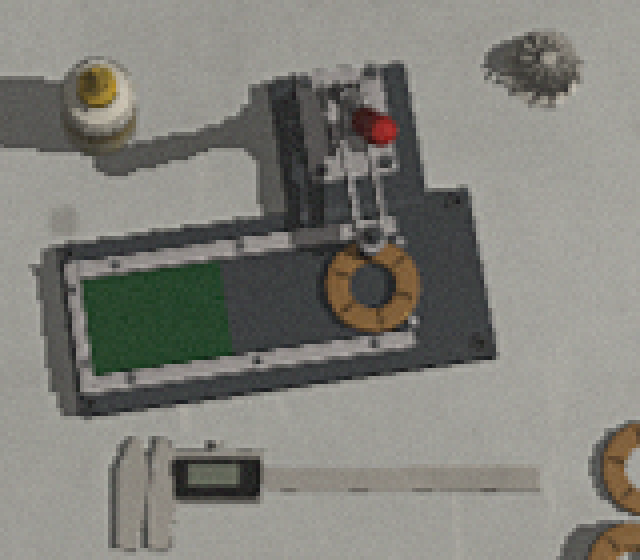

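The crop shows the arm level over the bearing, the red tip at about (375,182) in the full image, and free space on both sides of the clamp. That puts the fixture origin near (502.5, -123.6) with a yaw of 7.2°. Closing the fingers, turning the tool to match and approaching.

```bash
cat >>h.py <<'E'
a=np.radians(7.2);O=np.array([502.5,-123.6,0]);F=np.array([[np.cos(a),-np.sin(a),0],[np.sin(a),np.cos(a),0],[0,0,1]])
def st(goal=None):
    s=sense();p,r=tool();M=r.as_matrix();f=F.T@(p-O)
    print("t %.2f fix"%s["time_s"],f.round(1),"yaw %.2f"%np.degrees(np.arctan2(M[1,0],M[0,0])),"z",M[:,2].round(3),"F",(F.T@s["force"]).round(1),"w %.2f"%s["grip_width"])
    if goal is not None:print("units",(M.T@(F@np.array(goal)+O-p)/25).round(2))
E
python3 -m crank '[[[0,0,0,0,0,1,0],[0,0,0,0,0,0.22,0],[0.9,-0.75,0,0,0,0,0],[0.9,-0.75,0,0,0,0,0],[0.9,-0.75,0,0,0,0,0],[0.9,-0.75,0,0,0,0,0],[0.9,-0.75,0,0,0,0,0],[0.9,-0.75,0,0,0,0,0]]]'
python3 -m crank '[[[0.9,-0.75,0,0,0,0,0],[0.9,-0.75,0,0,0,0,0],[0.9,-0.75,0,0,0,0,0],[0.9,-0.75,0,0,0,0,0],[0.9,-0.75,0,0,0,0,0],[0.9,-0.75,0,0,0,0,0],[0.9,-0.75,0,0,0,0,0],[0,0,0,0,0,0,0]]]'
python3 -c "
from h import *
st([5,0,155])"
```

```text
time_s: 0.9
eef_pos: [273.9, -372.3, 231.0]
ee_rot: [-0.0, 0.998, 0.063, -0.0]
force: [0.3, -0.4, -0.1]
grip_width: 0.001
grip_force: 0.0
time_s: 1.7
eef_pos: [414.3, -221.2, 231.0]
ee_rot: [-0.0, 0.998, 0.065, 0.0]
force: [0.0, 0.0, -0.6]
grip_width: -0.0
grip_force: 0.0
t 1.70 fix [-99.8 -85.8 231. ] yaw 7.43 z [-0.     0.001 -1.   ] F [ 0.   0.  -0.6] w -0.00
units [ 4.21 -3.41  3.05]
```

```bash

python3 -m crank '[[[0.7,-0.7,0.2,0,0,0,0],[0.7,-0.7,0.4,0,0,0,0],[0.7,-0.7,0.5,0,0,0,0],[0.7,-0.7,0.6,0,0,0,0],[0.7,-0.6,0.6,0,0,0,0],[0.5,0,0.6,0,0,0,0],[0.2,0,0.15,0,0,0,0],[0,0,0,0,0,0,0]]]' >/dev/null
python3 -c "
from h import *
st([5,0,155])
i=capture('side');cv2.imwrite('pics/s1.png',cv2.resize(i[130:330,220:480],(780,600)))"
```

```text
t 2.50 fix [  3.4  -3.  154.6] yaw 7.24 z [-0.001  0.    -1.   ] F [-0.3  0.5 -0.4] w -0.00
units [ 0.07 -0.12 -0.02]
```

View pics/s1.png

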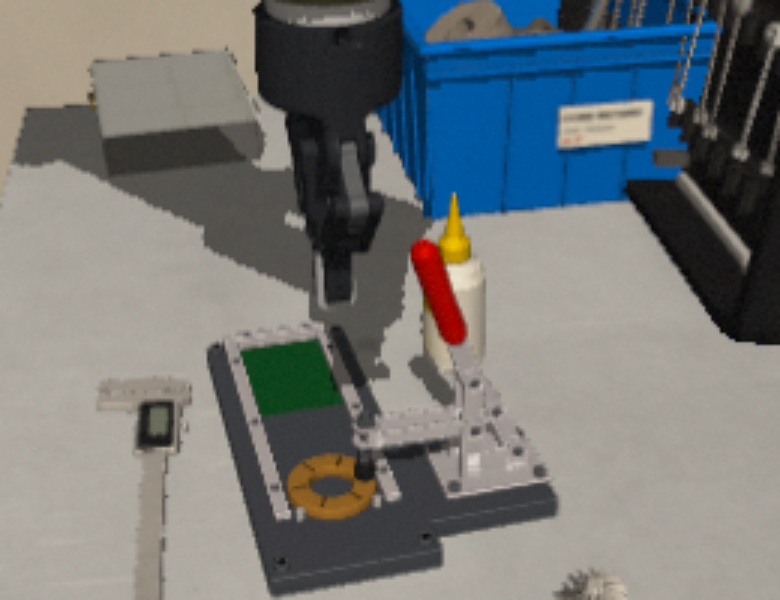

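Fingertip at crop (338,300) stands to the nest side of the red handle tip (423,250), with clear air on all sides. Pushing it to +x.

```bash
python3 -c "
from h import *
print('red fix',F.T@(onz('top',(375.5,182),178)-O))"
python3 -m crank '[[[0.5,-0.12,0.1,0,0,0,0],[0.5,0,0.1,0,0,0,0],[0.4,0,0,0,0,0,0],[0.4,0,0,0,0,0,0],[0.4,0,0,0,0,0,0],[0.4,0,0,0,0,0,0],[0.4,0,0,0,0,0,0],[0,0,0,0,0,0,0]]]' >/dev/null
python3 -c "
from h import *
st([128,0,150])"
```

```text
red fix [ 58.08572975  -1.46954138 178.        ]
t 3.35 fix [ 79.5   0.3 150.2] yaw 7.26 z [ 0.001 -0.    -1.   ] F [ 1.   1.2 -0.5] w -0.00
units [1.94 0.01 0.01]
```

```bash

python3 -m crank '[[[0.5,0,0,0,0,0,0],[0.5,0,0,0,0,0,0],[0.5,0,0,0,0,0,0],[0.45,0,0.1,0,0,0,0],[0.45,0,0.3,0,0,0,0],[0.4,0,0.4,0,0,0,0],[0,0,0,0,0,0,0],[0,0,0,0,0,0,0]]]' >/dev/null
python3 -c "
from h import *
st([168,0,113])
i=capture('side');cv2.imwrite('pics/s2.png',cv2.resize(i[130:330,220:480],(780,600)))"
```

```text
t 4.15 fix [148.2   0.4 130.2] yaw 7.24 z [-0.  0. -1.] F [0.7 0.2 0.6] w 0.00
units [0.79 0.02 0.69]
```

View pics/s2.png

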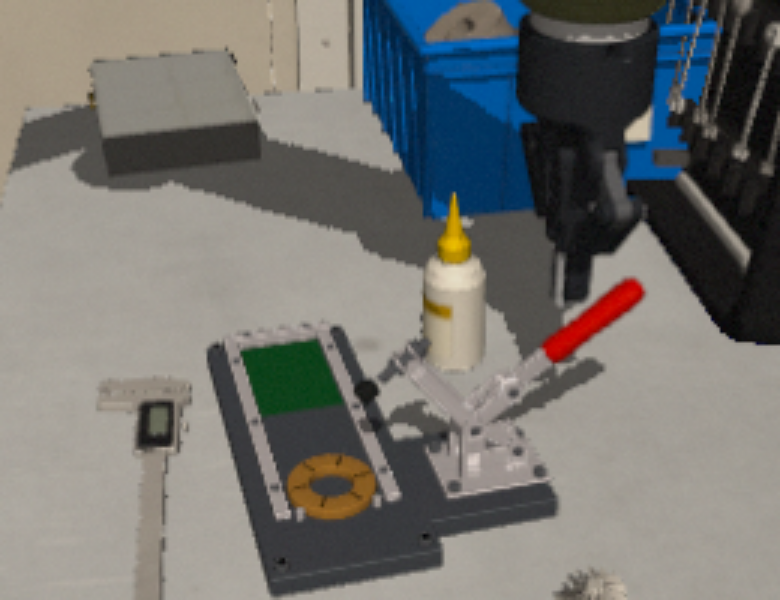

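The handle is past 50° at crop (595,318) and the arm stands half up at (440,385), with the bearing undisturbed at (332,486). Continuing down.

```bash

python3 -m crank '[[[0.4,0,0.35,0,0,0,0],[0.4,0,0.4,0,0,0,0],[0.3,0,0.6,0,0,0,0],[0.25,0,0.65,0,0,0,0],[0.2,0,0.5,0,0,0,0],[0.1,0,0.5,0,0,0,0],[0,0,0.2,0,0,0,0],[0,0,0,0,0,0,0]]]' >/dev/null
python3 -c "
from h import *
st([190,0,48])"
```

```text
t 5.00 fix [190.    0.5  50.2] yaw 7.25 z [ 0.  0. -1.] F [0.2 0.9 1.8] w 0.00
units [0.   0.02 0.09]
```

```bash

python3 -m crank '[[[0,0,0.08,0,0,0,0],[0,0,0.06,0,0,0,0],[0,0,0,0,0,0,0],[0,0,0,0,0,0,0],[0,0,0,0,0,0,0],[0,0,0,0,0,0,0],[0,0,0,0,0,0,0],[0,0,0,0,0,0,0]]]' >/dev/null
python3 -c "
from h import *
st([190,0,48])
i=capture('side');cv2.imwrite('pics/s3.png',cv2.resize(i[130:330,220:480],(780,600)))"
```

```text
t 5.80 fix [190.3   0.4  48.3] yaw 7.25 z [ 0.002 -0.    -1.   ] F [-0.8  2.2  7.2] w -0.00
units [-0.01  0.02  0.01]
```

View pics/s3.png

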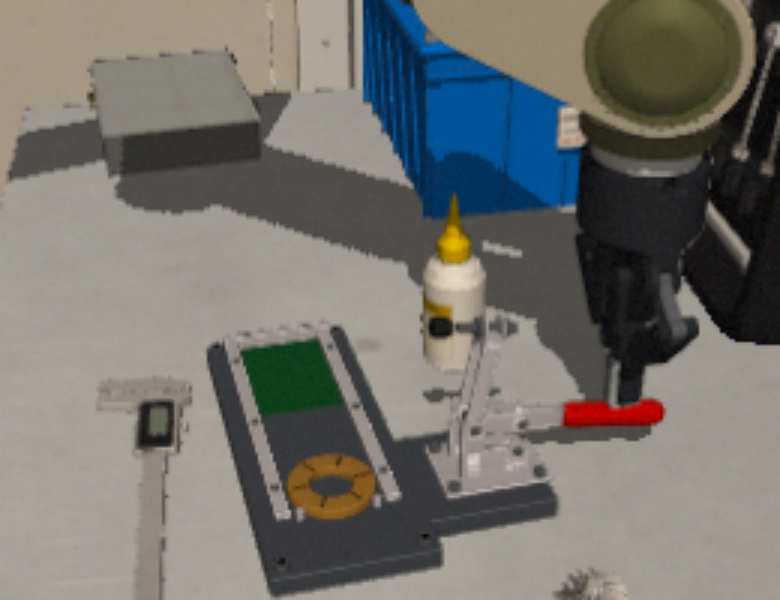

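The handle lies flat at crop (615,412) on its stop (7 N), and the arm stands up at (480,380) leaning back. Retreating up and over to a point behind the bearing.

```bash

python3 -m crank '[[[0,0,-0.4,0,0,0,0],[0,0,-1,0,0,0,0],[0,0,-1,0,0,0,0],[0,0,-1,0,0,0,0],[0,0,-1,0,0,0,0],[0,0.4,-0.8,0,0,0,0],[-0.8,0.5,0,0,0,0,0],[-1,0.5,0,0,0,0,0]]]' >/dev/null
python3 -m crank '[[[-1,0.5,0,0,0,0,0],[-1,0.5,0,0,0,0,0],[-1,0,0,0,0,0,0],[-1,0,0,0,0,0,0],[-1,0,0,0,0,0,0],[-0.8,0,0,0,0,0,0],[0,0,0,0,0,0,0],[0,0,0,0,0,0,0]]]' >/dev/null
python3 - <<'E'
from h import *
st([0,-60,18.5])
t=capture('top');cv2.imwrite('pics/t2.png',t)
w=capture('wrist');cv2.imwrite('pics/w2.png',w)
E
```

```text
t 7.45 fix [ 1.000e-01 -5.990e+01  1.772e+02] yaw 7.21 z [ 0.001 -0.001 -1.   ] F [ 0.4 -0.8  0.1] w -0.00
units [-0.01 -0.    6.35]
```

View pics/w2.png

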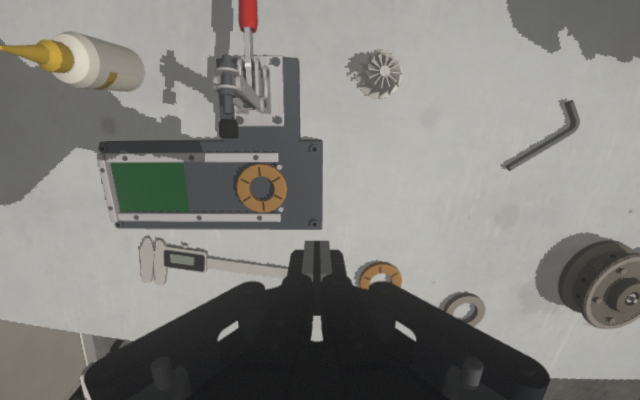

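The wrist view shows the clamp open, the bearing at (262,188) against both pins and the pad at (150,188). Measuring both from here to check the fixture frame.

```bash
cat >>h.py <<'E'
def wz(p,z,pos,rot):
    m=camera_model("wrist");T=m["T_tool_cam"];M=rot.as_matrix()
    d=np.array([(p[0]-m["cx"])/m["fx"],(p[1]-m["cy"])/m["fy"]]);u=d.copy()
    for _ in range(20):u=d/(1+m["k1"]*(u@u))
    o=M@T[:3,3]+pos;v=M@T[:3,:3]@np.array([u[0],-u[1],-1]);return o+v*(z-o[2])/v[2]
def wmeas(i,pos,rot,rb,rg=(90,150,200,225)):
    b=big(mask(i,(8,90,50),(25,255,255),rb));W=np.array([(F.T@(wz(p,23,pos,rot)-O))[:2] for p in b[:,0].astype(float)],np.float32)
    print("bearing fix",cv2.minEnclosingCircle(W))
    g=big(mask(i,(45,80,20),(85,255,255),rg));W=np.array([(F.T@(wz(p,15,pos,rot)-O))[:2] for p in g[:,0].astype(float)],np.float32)
    print("pad fix",cv2.minAreaRect(W),W.min(0),W.max(0))
E
python3 - <<'E'
from h import *
p,r=tool();wmeas(cv2.imread('pics/w2.png'),p,r,(225,155,300,220))
E
```

```text
bearing fix ((0.6051161885261536, 0.7272942066192627), 27.892303466796875)
pad fix ((-0.27372169494628906, 131.192626953125), (83.13084411621094, 56.72074890136719), 89.48104858398438) [-28.74075   89.505394] [ 28.257656 172.6177  ]
```

```bash

python3 -m crank '[[[0,0,0.9,0,0,0,0],[0,0,1,0,0,0,0],[0,0,1,0,0,0,0],[0,0,1,0,0,0,0],[0,0,1,0,0,0,0],[0,0,0.9,0,0,0,0],[0,0,0.5,0,0,0,0],[0,0,0,0,0,0,0]]]' >/dev/null
python3 -m crank '[[[0,0,0,0,0,0,0],[0,-0.1,0,0,0,0,0],[0,-0.1,0,0,0,0,0],[0,-0.1,0,0,0,0,0],[0,-0.1,0,0,0,0,0],[0,-0.1,0,0,0,0,0],[0,0,0,0,0,0,0],[0,0,0,0,0,0,0]]]' >/dev/null
python3 -c "
from h import *
st([0,87,19])"
```

```text
t 9.15 fix [ -0.1 -47.2  19.1] yaw 7.25 z [ 0. -0. -1.] F [0.  0.2 0.6] w 0.00
units [ 0.01 -5.37  0.  ]
```

```bash
for k in 1; do
python3 -m crank '[[[0,-0.1,0,0,0,0,0],[0,-0.1,0,0,0,0,0],[0,-0.1,0,0,0,0,0],[0,-0.1,0,0,0,0,0],[0,-0.1,0,0,0,0,0],[0,-0.1,0,0,0,0,0],[0,-0.1,0,0,0,0,0],[0,-0.1,0,0,0,0,0]]]' | grep force; done
python3 -c "
from h import *
st([0,87,19])
i=capture('wrist');cv2.imwrite('pics/w3.png',i)"
```

```text
force: [-0.6, -0.6, -0.8]
grip_force: 0.3
t 9.95 fix [ -0.1 -27.   19.1] yaw 7.25 z [ 0. -0. -1.] F [-0.7 -0.5 -0.8] w 0.01
units [ 0.01 -4.56  0.  ]
```

View pics/w3.png

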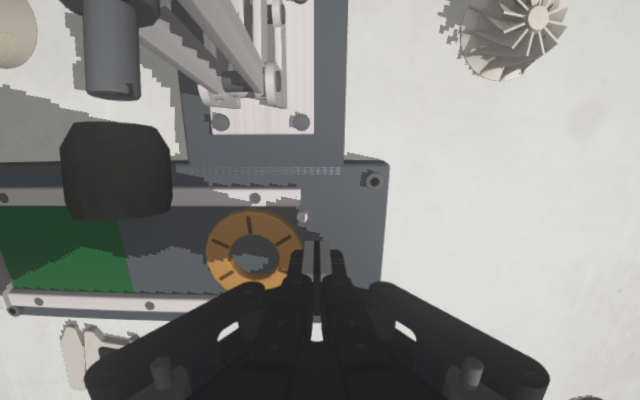

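The fingers at (317,260) have just reached the ring (centre 254,256), between the pins. Continuing lightly.

```bash
python3 - <<'E'
from h import *
p,r=tool();i=cv2.imread('pics/w3.png')
b=big(mask(i,(8,90,50),(25,255,255),(195,200,305,300)))[:,0].astype(float)
W=np.array([(F.T@(wz(q,23,p,r)-O))[:2] for q in b]);print(W.min(0),W.max(0))
E
python3 -m crank '[[[0,-0.12,0,0,0,0,0],[0,-0.12,0,0,0,0,0],[0,-0.12,0,0,0,0,0],[0,-0.12,0,0,0,0,0],[0,-0.12,0,0,0,0,0],[0,-0.12,0,0,0,0,0],[0,-0.12,0,0,0,0,0],[0,-0.12,0,0,0,0,0]]]' | grep force
python3 -c "
from h import *
st([0,87,19])"
```

```text
[-21.26936085 -18.75618944] [29.43912053 35.49639931]
force: [-0.1, -0.1, 0.3]
grip_force: 0.4
t 10.80 fix [-0.1 -2.9 19.1] yaw 7.25 z [ 0. -0. -1.] F [-0.1 -0.1  0.3] w 0.00
units [ 0.01 -3.6   0.  ]
```

```bash

python3 -m crank '[[[0,-0.15,0,0,0,0,0],[0,-0.15,0,0,0,0,0],[0,-0.15,0,0,0,0,0],[0,-0.15,0,0,0,0,0],[0,-0.15,0,0,0,0,0],[0,-0.15,0,0,0,0,0],[0,-0.15,0,0,0,0,0],[0,-0.15,0,0,0,0,0]]]' | grep force
python3 -m crank '[[[0,-0.15,0,0,0,0,0],[0,-0.15,0,0,0,0,0],[0,-0.15,0,0,0,0,0],[0,-0.15,0,0,0,0,0],[0,-0.15,0,0,0,0,0],[0,-0.15,0,0,0,0,0],[0,-0.15,0,0,0,0,0],[0,-0.15,0,0,0,0,0]]]' | grep force
python3 -m crank '[[[0,-0.15,0,0,0,0,0],[0,-0.15,0,0,0,0,0],[0,-0.15,0,0,0,0,0],[0,-0.15,0,0,0,0,0],[0,-0.15,0,0,0,0,0],[0,-0.12,0,0,0,0,0],[0,-0.08,0,0,0,0,0],[0,0,0,0,0,0,0]]]' | grep force
python3 - <<'E'
from h import *
st([0,94,19]);p,r=tool();i=capture('wrist');cv2.imwrite('pics/w4.png',i)
b=big(mask(i,(8,90,50),(25,255,255),(180,190,320,320)))[:,0].astype(float)
W=np.array([(F.T@(wz(q,23,p,r)-O))[:2] for q in b]);print(W.min(0),W.max(0))
E
```

```text
force: [-0.3, -0.8, -0.0]
grip_force: 0.4
force: [-0.3, -2.0, 0.1]
grip_force: 0.4
force: [-0.4, -0.2, 0.1]
grip_force: 0.0
t 13.20 fix [-0.3 80.9 19. ] yaw 7.26 z [-0.  0. -1.] F [-0.4 -0.1  0.1] w -0.00
units [ 0.01 -0.53  0.  ]
[-22.07501076  88.80251595] [ 28.22154508 143.37606252]
```

```bash

python3 -m crank '[[[0,-0.06,0,0,0,0,0],[0,-0.12,0,0,0,0,0],[0,-0.12,0,0,0,0,0],[0,-0.12,0,0,0,0,0],[0,-0.08,0,0,0,0,0],[0,-0.04,0,0,0,0,0],[0,0,0,0,0,0,0],[0,0,0,0,0,0,0]]]' | grep force
python3 -m crank '[[[0,0.1,0,0,0,0,0],[0,0.3,0,0,0,0,0],[0,0.5,0,0,0,0,0],[0,0.1,-0.6,0,0,0,0],[0,0,-1,0,0,0,0],[0,0,-1,0,0,0,0],[0,0,-1,0,0,0,0],[0,0,-1,0,0,0,0]]]' | grep force
python3 -m crank '[[[-0.5,0,-0.8,0,0,0,0],[-0.8,0,-0.5,0,0,0,0],[-0.8,0,0,0,0,0,0],[-0.8,0,0,0,0,0,0],[-0.4,0,0,0,0,0,0],[0,0,0,0,0,0,0],[0,0,0,0,0,0,0],[0,0,0,0,0,0,0]]]' | grep force
python3 - <<'E'
from h import *
st();p,r=tool();i=capture('wrist');cv2.imwrite('pics/w5.png',i);cv2.imwrite('pics/t5.png',capture('top'));s=capture('side');cv2.imwrite('pics/s5.png',s)
b=big(mask(i,(8,90,50),(25,255,255),(200,100,400,240)))[:,0].astype(float)
W=np.array([(F.T@(wz(q,23,p,r)-O))[:2] for q in b]);print(W.min(0),W.max(0))
cv2.imwrite('pics/f.png',np.hstack([cv2.resize(i,(400,250)),cv2.resize(s[170:370,200:440],(400,333))[:250]]))
E
```

```text
force: [-0.6, 0.3, 0.7]
grip_force: 0.0
force: [0.7, -0.6, 1.0]
grip_force: 0.0
force: [-0.4, 0.1, -0.4]
grip_force: 0.0
t 15.65 fix [-82.1  68.7 166.5] yaw 7.25 z [ 0. -0. -1.] F [-0.4  0.2 -0.4] w -0.00
[-28.01556252 101.5228274 ] [  9.75269118 156.57266415]
```

View pics/f.png

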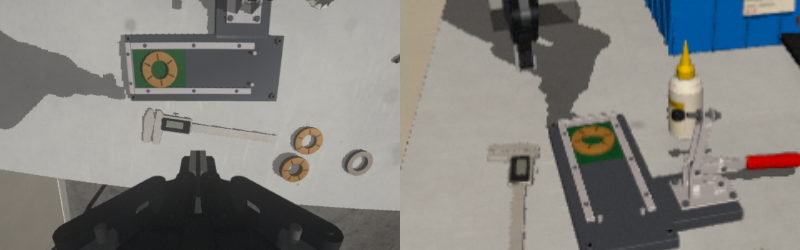

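The bearing lies flat on the pad at about (158,68), spanning y = 101.5 to 156.6 mm with the pad running 88 to 172. The clamp is open, the other things have not moved, and the robot is clear.

```bash
python3 -c "
from rig import *
print(finish_job())"
```

```text
the job is handed in; nothing more can be done
None
```

The job is handed in: the clamp is fully open and standing by itself, and the bearing lies flat and wholly on the felt pad; every force reading I took while pushing it was about 2 N or less, nothing else was moved, and the clock read about 16 s.

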